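# Test the socket blocks' push switches and set aside those that do not latch

### The job

Test the push switch of each of the three socket blocks by pressing it down all the way it goes and letting go. Leave every block whose switch stays down where it stands; slide any block whose switch pops back up, without lifting it off the desk, onto the grey felt mat so that it ends upright with its whole length on the mat. Do not disturb the bottle, mug or mouse.

Things in the scene. Friction and masses are not known exactly. Their poses are not given: they have to be found in the camera images.
- block_a: A loose white plastic socket block (lead unplugged), 120 mm long (its x), 76 mm wide (its y), 42 mm high, about 0.3 to 0.6 kg; origin at the centre of its underside, z up. Two round grey sockets lie on its top at x = -38 and -2 mm, and a round black push switch at x = +37 mm. It stands on the desk between the robot and the mat, its switch end towards the mat. The three blocks look alike; whether its switch latches can only be found by pressing.
- button_a (a point): Centre of the top face of block_a's push switch: a black plunger 32 mm across that stands 17 mm above the block's top (59 mm above the desk) when up; this point sinks with it.
- switch_a (a joint): Travel of block_a's switch, m: 0 up (untried), 0.013 at its hard stop. It resists with at most about 5 N. A sound one snaps over about 8 mm down and then stays fully down, 4 mm proud of the block; no further press frees it; pressed less it returns to 0. A failed one never stays down: its tired spring lifts it back to rest at 0.003 to 0.005.
- front_a (a point): Middle of block_a's end face at the switch end (its x = +60 mm, 21 mm above the underside).
- back_a (a point): Middle of block_a's other end face, towards the robot (its x = -60 mm, 21 mm above the underside), with a black inlet for the lead.
- block_b: A loose white plastic socket block (lead unplugged), 120 mm long (its x), 76 mm wide (its y), 42 mm high, about 0.3 to 0.6 kg; origin at the centre of its underside, z up. Two round grey sockets lie on its top at x = -38 and -2 mm, and a round black push switch at x = +37 mm. It stands on the desk between the robot and the mat, its switch end towards the mat. The three blocks look alike; whether its switch latches can only be found by pressing.
- button_b (a point): Centre of the top face of block_b's push switch: a black plunger 32 mm across that stands 17 mm above the block's top (59 mm above the desk) when up; this point sinks with it.
- switch_b (a joint): Travel of block_b's switch, m: 0 up (untried), 0.013 at its hard stop. It resists with at most about 5 N. A sound one snaps over about 8 mm down and then stays fully down, 4 mm proud of the block; no further press frees it; pressed less it returns to 0. A failed one never stays down: its tired spring lifts it back to rest at 0.003 to 0.005.
- front_b (a point): Middle of block_b's end face at the switch end (its x = +60 mm, 21 mm above the underside).
- back_b (a point): Middle of block_b's other end face, towards the robot (its x = -60 mm, 21 mm above the underside), with a black inlet for the lead.
- block_c: A loose white plastic socket block (lead unplugged), 120 mm long (its x), 76 mm wide (its y), 42 mm high, about 0.3 to 0.6 kg; origin at the centre of its underside, z up. Two round grey sockets lie on its top at x = -38 and -2 mm, and a round black push switch at x = +37 mm. It stands on the desk between the robot and the mat, its switch end towards the mat. The three blocks look alike; whether its switch latches can only be found by pressing.
- button_c (a point): Centre of the top face of block_c's push switch: a black plunger 32 mm across that stands 17 mm above the block's top (59 mm above the desk) when up; this point sinks with it.
- switch_c (a joint): Travel of block_c's switch, m: 0 up (untried), 0.013 at its hard stop. It resists with at most about 5 N. A sound one snaps over about 8 mm down and then stays fully down, 4 mm proud of the block; no further press frees it; pressed less it returns to 0. A failed one never stays down: its tired spring lifts it back to rest at 0.003 to 0.005.
- front_c (a point): Middle of block_c's end face at the switch end (its x = +60 mm, 21 mm above the underside).
- back_c (a point): Middle of block_c's other end face, towards the robot (its x = -60 mm, 21 mm above the underside), with a black inlet for the lead.
- mat: Flat grey felt mat for returns on the desk beyond the blocks: 160 mm deep (its x, away from the robot), 760 mm wide (its y), 1 mm thick, no step to catch on; origin at its centre. It cannot move.
- bottle: Bystander: upright clear water bottle with red cap, 64 mm across, 200 mm high, left of the mat; origin at the centre of its underside. Loose.
- mug: Bystander: white mug, 80 mm across and 95 mm high, on the desk left of the blocks; origin at the centre of its underside. Loose.
- mouse: Bystander: black computer mouse, 100 x 60 x 33 mm, on the desk right of the blocks; origin at the centre of its underside. Loose.
There are look-alikes about, which are no part of the job. Leave any brown look-alike of the block_c alone. Leave any blue look-alike of the block_b alone.

How it is judged:
At the end, for the whole second after the job is handed in: Every block is upright and at rest; either its switch stays down (over 9 mm) and it is within 40 mm of its start, or its switch was tried and rests 1.5 to 7.5 mm down, as a failed one does (untried: 0), and the middles of both its end faces are over the mat (((value of joint switch_a above 0.009 m and distance of block_a from where it was at the start of the episode below 0.04 m) or (value of joint switch_a between 0.0015 and 0.0075 m and (x of front_a in the frame of mat between -0.08 and 0.08 m and y of front_a in the frame of mat between -0.38 and 0.38 m) and (x of back_a in the frame of mat between -0.08 and 0.08 m and y of back_a in the frame of mat between -0.38 and 0.38 m))) and angle between each of block_a, block_b, block_c's own z axis and vertical below 0.1 rad and linear speed of each of block_a, block_b, block_c below 0.02 m/s and ((value of joint switch_b above 0.009 m and distance of block_b from where it was at the start of the episode below 0.04 m) or (value of joint switch_b between 0.0015 and 0.0075 m and (x of front_b in the frame of mat between -0.08 and 0.08 m and y of front_b in the frame of mat between -0.38 and 0.38 m) and (x of back_b in the frame of mat between -0.08 and 0.08 m and y of back_b in the frame of mat between -0.38 and 0.38 m))) and ((value of joint switch_c above 0.009 m and distance of block_c from where it was at the start of the episode below 0.04 m) or (value of joint switch_c between 0.0015 and 0.0075 m and (x of front_c in the frame of mat between -0.08 and 0.08 m and y of front_c in the frame of mat between -0.38 and 0.38 m) and (x of back_c in the frame of mat between -0.08 and 0.08 m and y of back_c in the frame of mat between -0.38 and 0.38 m)))); the robot touches nothing.
It fails at once if a block is lifted more than 15 mm off the desk (height (world z) of any of block_a, block_b, block_c above 0.015 m).
It fails at once if the bottle is moved more than 30 mm or tipped (distance of bottle from where it was at the start of the episode above 0.03 m or angle between bottle's own z axis and vertical above 0.3 rad).
It fails at once if the mug is moved more than 30 mm or tipped (distance of mug from where it was at the start of the episode above 0.03 m or angle between mug's own z axis and vertical above 0.3 rad).
It fails at once if the mouse is moved more than 30 mm or tipped (distance of mouse from where it was at the start of the episode above 0.03 m or angle between mouse's own z axis and vertical above 0.3 rad).
It also fails if it takes over 58 s, if anything falls off the work surface, if the arm or the gripper's body presses on something with over 40 N, if the wrist force passes 120 N, or if a joint passes its speed limit or range.

### The arm

A 7-joint arm with a two-finger parallel gripper is mounted at the origin on the work surface. World frame = base frame: x ahead of the robot, y to its left, z up, the work surface at z = 0. Lengths are in m, angles in rad, forces in N, time in s.
With the tool pointing down it reaches from about 0.425 to 0.825 m from the base axis. Payload 3.6 kg.
Tool frame: the origin (TCP) lies where the fingers leave the gripper's body, on its centre line; the fingertips stand 73 mm ahead of it and the grasp point (between the pads) lies 54 mm ahead of it; z points along the fingers, x is the direction in which the jaws open and shut, and the axes are right-handed (so a half turn about z gives the same grasp; the last joint's range is limited). The gripper opens to 85 mm and grips with 20 to 120 N. Pads are 22 mm wide; open, the fingers measure 114 mm over their backs; the gripper's body (76 mm by 85 mm) begins 54 mm behind the grasp point. The pads swing forward as they close: fully open they stand 13 mm farther back than shut.
Start: joints at [1.111, 0.615, -0.013, 1.423, 0.008, 1.103, -0.04], TCP at [0.273, -0.59, 0.304] pointing down, gripper open.
Joint ranges: [-3.12, 3.12], [-0.3, 2.06], [-1.34, 1.32], [0.26, 2.42], [-1.36, 4.5], [0.01, 1.98], [-2.84, 2.84]. Speed limits (rad/s): [2.79, 2.79, 3.14, 3.14, 3.14, 3.14, 3.14].

### API

Orientations are given as a 3x3 rotation matrix whose columns are the frame's x, y, z axes.
In Python, from workcell import robot gives the robot as it stands.
- The arm moves only by the shell command python3 -m creep 'ROWS' [OPENING] [FORCE]. ROWS is JSON, a list of rows, each a list of 4 numbers: the shift along the tool's x, y, z scaled (see below), then the turn about the tool's z scaled (see below). A call has 1 to 20 rows; each row shifts and turns the commanded pose from where the row before left it, along the tool's axes as they then stand; what a row does not reach is not made up. The controller multiplies each number of a shift by 300 mm and each number of a turn by 5 degrees. A row lasts 1/8 s, in which the tool goes at most 62.5 mm and 10.7 degrees, less where a joint would pass 70% of its speed; a pose out of reach is approached as far as the arm can. A call with a number of a shift or a turn outside -1 to 1 is refused whole. A call with a gripper value outside its range is refused whole. OPENING is the closure, from -1 (fully open) to 1 (shut), set as the call begins (- or left out, the last holds). The fingers move at their own pace and stop on an object; FORCE is the grip in N (left out, the last holds). Time passes only in rows, so rows that do not move let the fingers close. It gives the time, the measured TCP pose, the force and the opening at its end, in the units of the state.
- robot.read_state(): the state, without advancing time (a new reading comes with each control period).
- robot.camera(name): name is "side" or "top" or "wrist"; returns a dict with "pixels" (384x512x3 uint8, red, green, blue), "range_z" (384x512 float32, m along the optical axis (not along the pixel's ray), 0 where there is no reading), "mtx" (3x3 intrinsics, pixels), "camera_from_world" (4x4, takes a point from world to camera coordinates). Camera axes: x right, y down, z forward; pixel columns grow to the right and rows downward; lengths in m; the calibration is good to about 2 mm. A picture is of the moment at which its call begins.
- robot.finish_job(): hands the job in, once; it reports no verdict.
The state is a dict: "time_s": time; "q": joint angles; "dq": joint speeds; "joint_efforts": joint torques, N m; "tcp_pos": TCP position; "eef_rot": TCP orientation; "ft_force": force on the tool from outside, world axes, zero at the start; "torque": the same for the moment, N m; "opening": finger opening in m.
Only numpy, scipy, OpenCV 4.12 (cv2) and the standard library are available. Lean on these libraries where they do the work, as an engineer would, in place of code of your own. Each camera call takes 0.05 s, during which the arm holds its last target. There are 200 camera calls.

## Working session

There is one attempt and no reset: what is moved stays moved. The work goes in short steps, Python scripts to look and compute and a shell command to move; the robot and the scene stay as the last step left them, time stands still between calls to the robot, and variables do not carry over. Pictures are saved under pics/ and viewed, about 8 in all and at most 12, crops included, and the job is handed in when it is done.

```bash
ls; mkdir -p pics; python3 - <<'E'
from workcell import robot
import cv2,numpy as np
s=robot.read_state();print(s['time_s'],s['tcp_pos'],np.round(s['eef_rot'],3),s['opening'])
for n in('top','side'):
    c=robot.camera(n);cv2.imwrite(f'pics/{n}0.png',c['pixels'][:,:,::-1]);np.savez(f'{n}0.npz',**c)
    print(n,c['mtx'],np.round(c['camera_from_world'],3))
E
```

```text
pics
0.0 [ 0.2729726  -0.5892802   0.30273234] [[ 0.42  -0.907 -0.001]
 [-0.907 -0.42   0.002]
 [-0.003  0.    -1.   ]] 0.08526783627912156
top [[393.08610074   0.         253.34651716]
 [  0.         393.08610074 194.74050432]
 [  0.           0.           1.        ]] [[-0.03  -0.999 -0.026  0.065]
 [-0.992  0.033 -0.119  0.491]
 [ 0.12   0.022 -0.993  1.369]
 [ 0.     0.     0.     1.   ]]
side [[414.86624694   0.         259.61096552]
 [  0.         414.86624694 192.78528361]
 [  0.           0.           1.        ]] [[-1.    -0.027 -0.003  0.509]
 [-0.017  0.74  -0.673  0.02 ]
 [ 0.021 -0.673 -0.74   1.363]
 [ 0.     0.     0.     1.   ]]
```

View pics/top0.png

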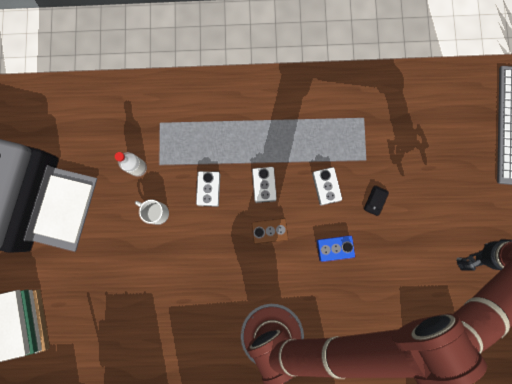

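View pics/side0.png

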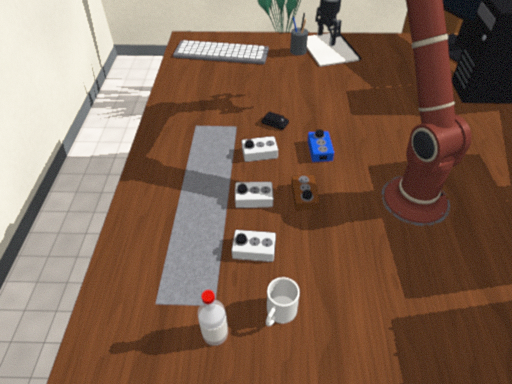

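The top view shows three white blocks, at (208,188), (264,184) and (327,186). The mat is at x 160–366, y 118–165. The look-alikes are brown (269,231) and blue (337,248), neither of them white, so I leave those. The mug is at (153,211), the bottle at (132,164) and the mouse at (376,200). Next I measure and check a crop.

```bash
cat > h.py <<'E'
import numpy as np,cv2
def ray(c,uv,z):
    T=np.asarray(c['camera_from_world'],float);R,t=T[:3,:3],T[:3,3];o=-R.T@t
    d=R.T@np.linalg.solve(c['mtx'],np.array([uv[0],uv[1],1.]));return (o+d*(z-o[2])/d[2])
def blocks(c,show=True):
    """white blocks near image rows 140..230 cols 185..350 (top view)"""
    im=c['pixels'];hsv=cv2.cvtColor(im,cv2.COLOR_RGB2HSV)
    m=((hsv[...,2]>150)&(hsv[...,1]<50)).astype(np.uint8);roi=np.zeros_like(m);roi[112:225,180:350]=1;m*=roi
    cs,_=cv2.findContours(m,cv2.RETR_EXTERNAL,cv2.CHAIN_APPROX_NONE);out=[]
    for k in sorted([k for k in cs if cv2.contourArea(k)>250],key=lambda k:k[:,0,0].mean()):
        P=np.array([ray(c,p,.042)[:2] for p in k[:,0].astype(float)],np.float32)
        out.append(cv2.minAreaRect(P*1000))
    return out
E
python3 - <<'E'
from h import *
c=np.load('top0.npz')
for r in blocks(c):
    b=cv2.boxPoints(r);print('block',np.round(r[0]),np.round(r[1]),'ang %.1f'%r[2],np.round(b).tolist())
im=c['pixels'];v=im.max(2)
for n,(x0,y0) in dict(L=(208,177),M=(264,174),R=(325,175)).items():
    w=v[y0-9:y0+10,x0-9:x0+10]
    m=(w<70).astype(np.uint8);k,l,s,ce=cv2.connectedComponentsWithStats(m);i=l[9,9] or 1+s[1:,4].argmax()
    print(n,s[i],np.round(ray(c,ce[i]+[x0-9,y0-9],.058),3))
print('mat',[np.round(ray(c,p,0)[:2],3).tolist() for p in((159,123),(365,118),(366,160),(160,165))])
print('mug',ray(c,(154,212),.095),'mouse',ray(c,(376,200),.03),'bottle',ray(c,(120,157),.2))
cv2.imwrite('pics/crop0.png',cv2.resize(im[110:265,180:400,::-1],None,fx=3.5,fy=3.5,interpolation=cv2.INTER_CUBIC))
E
```

```text
block [520. 213.] [ 78. 118.] ang 88.0 [[459.0, 176.0], [577.0, 172.0], [580.0, 249.0], [462.0, 254.0]]
block [686. 145.] [326. 150.] ang 89.5 [[610.0, -17.0], [760.0, -19.0], [763.0, 308.0], [612.0, 309.0]]
block [529.  11.] [118.  74.] ang 3.0 [[469.0, 45.0], [473.0, -29.0], [590.0, -23.0], [586.0, 51.0]]
block [ 683. -192.] [216. 150.] ang 88.0 [[604.0, -297.0], [754.0, -302.0], [762.0, -87.0], [612.0, -81.0]]
block [ 515. -212.] [122.  76.] ang 10.7 [[448.0, -186.0], [462.0, -261.0], [582.0, -238.0], [568.0, -164.0]]
L [ 5  5  8  9 57] [0.557 0.209 0.058]
M [ 4  4  9  9 59] [0.565 0.011 0.058]
R [ 5  5  9  8 59] [ 0.552 -0.203  0.058]
mat [[0.779, 0.395], [0.768, -0.371], [0.61, -0.365], [0.619, 0.392]]
mug [0.4372855  0.38772814 0.095     ] mouse [ 0.45975353 -0.38224575  0.03      ] bottle [0.60779936 0.46767968 0.2       ]
```

View pics/crop0.png

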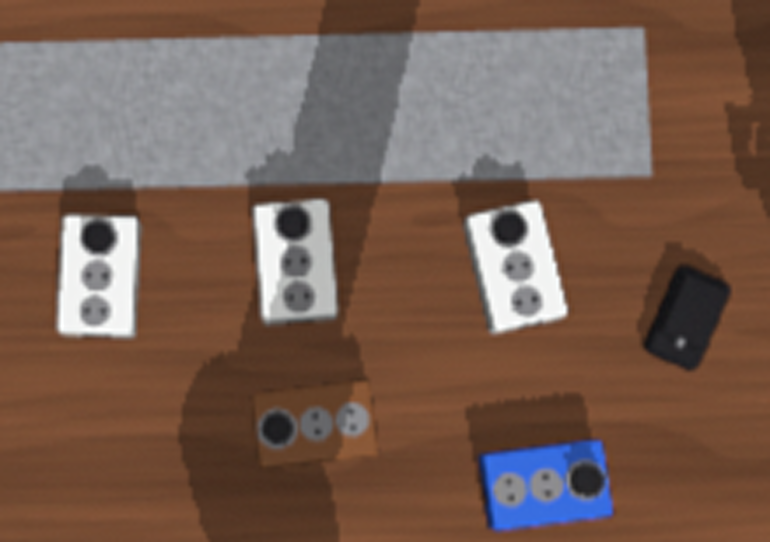

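The crop confirms three white blocks with their switches towards the mat, and the look-alikes are clearly brown and blue. I start with the right-hand block: rotate, then go above its switch with the gripper shut.

```bash
python3 -m creep '[[0,0,0,1],[0,0,0,1],[0,0,0,1],[0,0,0,1],[0,0,0,1],[-0.16,-0.116,0,0],[-0.16,-0.116,0,0],[-0.16,-0.116,0,0],[-0.16,-0.116,0,0],[-0.16,-0.116,0,0],[-0.16,-0.116,0,0],[-0.16,-0.116,0,0],[-0.16,-0.116,0,0],[0,0,0,0],[0,0,0,0]]' 1 40
python3 -c "
from workcell import robot;print(robot.read_state()['eef_rot'])"
```

```text
time_s: 1.98
tcp_pos: [0.5521, -0.2067, 0.3034]
eef_rot: [[-0.002, -1.0, -0.002], [-1.0, 0.002, -0.001], [0.001, 0.002, -1.0]]
ft_force: [-0.9, -0.6, 0.8]
opening: 0.0002
[[-2.28853105e-03 -9.99996043e-01 -1.63581271e-03]
 [-9.99997223e-01  2.28944896e-03 -5.59480151e-04]
 [ 5.63223047e-04  1.63452778e-03 -9.99998506e-01]]
```

```bash
python3 -m creep '[[0,0,0.18,0],[0,0,0.18,0],[0,0,0.18,0],[0,0,0,0],[0,0,0.02,0],[0,0,0.02,0],[0,0,0.015,0],[0,0,0.01,0],[0,0,0,0],[0,0,0,0]]'
```

```text
time_s: 3.22
tcp_pos: [0.5533, -0.2068, 0.123]
eef_rot: [[-0.003, -1.0, 0.002], [-1.0, 0.003, -0.001], [0.001, -0.002, -1.0]]
ft_force: [1.1, -0.6, 2.7]
opening: 0.0002
```

```bash
python3 -m creep '[[0,0,0.007,0],[0,0,0.006,0],[0,0,0,0],[0,0,0,0]]'
```

```text
time_s: 3.72
tcp_pos: [0.5532, -0.2067, 0.1188]
eef_rot: [[-0.003, -1.0, 0.002], [-1.0, 0.003, -0.001], [0.001, -0.002, -1.0]]
ft_force: [3.2, -1.6, 4.8]
opening: 0.0001
```

```bash
python3 -m creep '[[0,0,0.007,0],[0,0,0.005,0],[0,0,0,0],[0,0,0,0]]'
```

```text
time_s: 4.22
tcp_pos: [0.5532, -0.2068, 0.1185]
eef_rot: [[-0.003, -1.0, 0.002], [-1.0, 0.003, -0.001], [0.001, -0.002, -1.0]]
ft_force: [-1.6, 0.1, 23.2]
opening: 0.0001
```

Hard stop reached (23 N at TCP z = 0.1185). I release and do the middle switch the same way.

```bash
python3 -m creep '[[0,0,-0.1,0],[0,0,-0.05,0],[-0.18,-0.01,0,0],[-0.18,-0.01,0,0],[-0.18,-0.01,0,0],[-0.19,-0.01,0,0],[0,0,0,0],[0,0,0,0],[0,0,0.08,0],[0,0,0.02,0],[0,0,0.02,0],[0,0,0.015,0],[0,0,0.012,0],[0,0,0,0],[0,0,0,0]]'
```

```text
time_s: 6.1
tcp_pos: [0.5653, 0.0121, 0.1186]
eef_rot: [[-0.003, -1.0, 0.001], [-1.0, 0.003, 0.0], [-0.0, -0.001, -1.0]]
ft_force: [-4.7, 0.1, 17.0]
opening: -0.0001
```

```bash
python3 -m creep '[[0,0,-0.1,0],[0,0,-0.05,0],[-0.165,0.007,0,0],[-0.165,0.007,0,0],[-0.165,0.007,0,0],[-0.165,0.007,0,0],[0,0,0,0],[0,0,0,0],[0,0,0.08,0],[0,0,0.02,0],[0,0,0.02,0],[0,0,0.018,0],[0,0,0.013,0],[0,0,0,0],[0,0,0,0]]'
```

```text
time_s: 7.98
tcp_pos: [0.5578, 0.2104, 0.1186]
eef_rot: [[-0.003, -1.0, 0.002], [-1.0, 0.003, 0.001], [-0.001, -0.002, -1.0]]
ft_force: [-4.2, -2.2, 16.6]
opening: 0.0003
```

```bash
python3 -m creep '[[0,0,-0.15,0],[0,0.05,-0.18,0],[0,0.1,-0.18,0],[0,0.1,-0.18,0],[0,0.1,0,0],[0,0.05,0,0],[0,0,0,0],[0,0,0,0]]'
python3 - <<'E'
from workcell import robot
from h import *
ims=[]
for n in('top','side','wrist'):
    c=robot.camera(n);np.savez(n+'1.npz',**c);im=c['pixels'];T=c['camera_from_world'];print(n)
    for k,p,a in(('L',(.520,.213),-2),('M',(.529,.011),3),('R',(.515,-.212),10.7)):
        a=np.radians(a);pc=[]
        def px(d,z):
            q=T@np.array([p[0]+d*np.cos(a),p[1]+d*np.sin(a),z,1]);u=c['mtx']@q[:3];return (u[:2]/u[2])
        u=px(.037,.05).round().astype(int)
        if not(12<u[0]<500 and 12<u[1]<370): continue
        Z=c['range_z'].astype(float);v,w=np.mgrid[u[1]-25:u[1]+26,u[0]-25:u[0]+26];v=v.clip(0,383);w=w.clip(0,511);z=Z[v,w]
        C=np.linalg.inv(c['mtx'])@np.stack([w.ravel(),v.ravel(),np.ones(w.size)])*z.ravel()
        W=np.linalg.inv(T)@np.vstack([C,np.ones(w.size)])
        B=np.array([p[0]+.037*np.cos(a),p[1]+.037*np.sin(a)]);r=np.hypot(*(W[:2]-B[:,None]))
        dark=im[v,w].max(2).ravel()<75
        lx=(W[:2]-B[:,None]).T@[np.cos(a),np.sin(a)];ly=(W[:2]-B[:,None]).T@[-np.sin(a),np.cos(a)]
        body=(abs(ly)<.033)&(lx<.018)&(lx>-.09)&(r>.024)
        print(k,u,'button h %.1f n%d'%(np.median(W[2,r<.01])*1e3,(r<.01).sum()),'body %.1f'%(np.median(W[2,body])*1e3))
        ims.append(cv2.resize(im[max(u[1]-30,0):u[1]+30,max(u[0]-30,0):u[0]+30,::-1],(260,190)))
while len(ims)<9: ims.append(ims[0]*0)
cv2.imwrite('pics/s1.png',np.vstack([np.hstack(ims[i:i+3]) for i in(0,3,6)]))
E
```

```text
time_s: 8.98
tcp_pos: [0.4382, 0.2107, 0.322]
eef_rot: [[-0.003, -1.0, 0.0], [-1.0, 0.003, -0.001], [0.001, -0.0, -1.0]]
ft_force: [-0.1, -1.2, 0.8]
opening: 0.0003
top
L [207 178] button h 46.0 n25 body 42.9
M [263 173] button h 45.7 n25 body 42.0
R [325 175] button h 54.2 n25 body 41.5
side
L [241 239] button h 45.6 n31 body 42.1
M [242 188] button h 45.1 n20 body 41.9
R [249 144] button h 54.4 n14 body 41.6
wrist
L [256  39] button h 46.7 n391 body 42.6
M [474  27] button h 46.6 n401 body 42.6
```

View pics/s1.png

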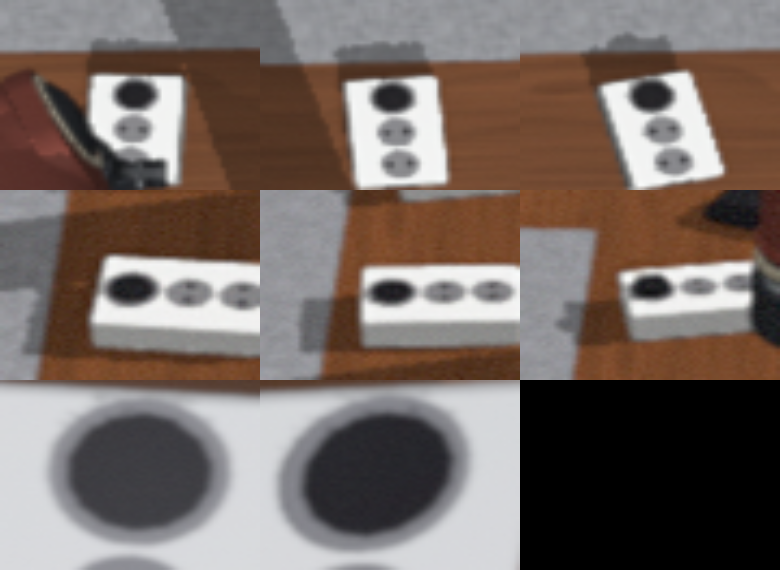

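Latched: left and middle (46 mm). Failed: right (54 mm, about 5 mm down), agreed by the top and side views. I slide only the right block, with the fingers half open as a two-point pusher turned to the block's yaw of 10.7°.

```bash
python3 -m creep '[[0.18,-0.04,0,0],[0.18,0,0,0],[0.18,0,0,0],[0.19,0,0,0],[0.19,0,0,0],[0.18,0.03,0,0],[0.18,0.04,0,0],[0.19,0.04,0,0],[0,0,0,-0.7],[0,0,0,-0.7],[0,0,0,-0.74],[0,0,0,0],[0,0,0,0]]' 0.05
```

```text
time_s: 10.75
tcp_pos: [0.4152, -0.2303, 0.3223]
eef_rot: [[0.182, -0.983, -0.0], [-0.983, -0.182, 0.0], [-0.0, 0.0, -1.0]]
ft_force: [-0.0, 0.7, 0.9]
opening: 0.0409
```

```bash
python3 - <<'E'
from workcell import robot
from h import *
c=robot.camera('top')
for r in blocks(c): print(np.round(r[0]),np.round(r[1]),'%.1f'%r[2])
c=robot.camera('wrist');cv2.imwrite('pics/w2.png',c['pixels'][:,:,::-1])
E
```

```text
[687. 215.] [187. 149.] 89.7
[520. 213.] [ 78. 118.] 88.0
[527.  10.] [122.  74.] 2.8
[ 682. -131.] [342. 149.] 89.3
[ 515. -213.] [121.  76.] 11.1
```

View pics/w2.png

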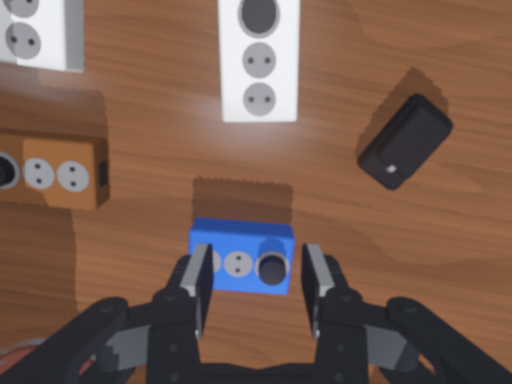

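Pusher is aligned: the fingers at (205/312, 270) are centred on the white block's axis (column 259). I check clearance to the blue look-alike before descending.

```bash
python3 - <<'E'
from h import *
c=np.load('top0.npz');h=cv2.cvtColor(c['pixels'],cv2.COLOR_RGB2HSV)
m=((h[...,0]>100)&(h[...,0]<125)&(h[...,1]>150)&(h[...,2]>90)).astype(np.uint8)
k=max(cv2.findContours(m,0,1)[0],key=cv2.contourArea)
P=np.array([ray(c,p,.042)[:2]*1000 for p in k[:,0].astype(float)],np.float32);print(cv2.boxPoints(cv2.minAreaRect(P)).round())
E
```

```text
[[ 254. -172.]
 [ 266. -292.]
 [ 339. -285.]
 [ 328. -165.]]
```

Blue ends at x = 0.339, so it is clear. I descend and approach slowly.

```bash
python3 -m creep '[[0,0,0.18,0],[0,0,0.18,0],[0,0,0.18,0],[0,0,0.18,0],[0,0,0.035,0],[0,0,0,0],[0,-0.03,0,0],[0,-0.03,0,0],[0,-0.03,0,0],[0,-0.03,0,0],[0,0,0,0]]'
```

```text
time_s: 12.22
tcp_pos: [0.4511, -0.2233, 0.0961]
eef_rot: [[0.184, -0.983, 0.0], [-0.983, -0.184, -0.0], [0.0, -0.0, -1.0]]
ft_force: [0.4, -0.0, 0.2]
opening: 0.0404
```

```bash
python3 -m creep '[[0,-0.02,0,0],[0,-0.03,0,0],[0,-0.03,0,0],[0,-0.03,0,0],[0,-0.03,0,0],[0,-0.03,0,0],[0,-0.03,0,0],[0,-0.03,0,0],[0,-0.03,0,0],[0,-0.03,0,0],[0,-0.03,0,0],[0,-0.03,0,0],[0,-0.03,0,0],[0,-0.02,0,0],[0,0,0,0]]'
python3 - <<'E'
from workcell import robot
from h import *
s=robot.camera('side');t=robot.camera('top')
cv2.imwrite('pics/p3.png',np.hstack([cv2.resize(t['pixels'][100:230,240:400,::-1],(400,325)),cv2.resize(s['pixels'][80:210,160:320,::-1],(400,325))]))
E
```

```text
time_s: 14.1
tcp_pos: [0.5698, -0.2013, 0.0963]
eef_rot: [[0.184, -0.983, 0.003], [-0.983, -0.184, -0.0], [0.001, -0.002, -1.0]]
ft_force: [0.1, -0.5, 0.8]
opening: 0.0403
```

View pics/p3.png

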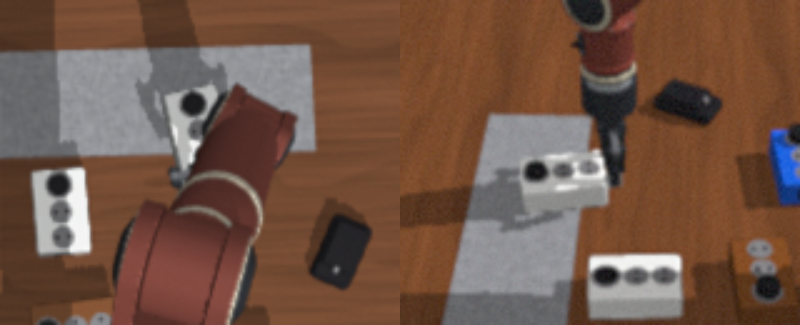

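The block is sliding straight and upright, with its front on the mat and its button at top pixel (317,141). I compute what remains.

```bash
python3 -c "
from h import *
c=np.load('top0.npz');print(ray(c,(316.8,140.8),.055), [ray(c,p,0)[:2] for p in((318,164),(318,119))])"
```

```text
[ 0.67466271 -0.18128871  0.055     ] [array([ 0.60181036, -0.1894386 ]), array([ 0.77129783, -0.19791032])]
```

```bash
python3 -m creep '[[0,-0.02,0,0],[0,-0.03,0,0],[0,-0.03,0,0],[0,-0.03,0,0],[0,-0.03,0,0],[0,-0.02,0,0],[0,-0.01,0,0],[0,-0.008,0,0],[0,0,0,0],[0,0,0,0],[0,0.05,0,0],[0,0.1,0,0],[0,0.05,-0.15,0],[0.1,0.1,-0.18,0],[0.15,0.12,-0.18,0],[0.15,0.12,-0.18,0],[0.15,0.05,0,0],[0,0,0,0],[0,0,0,0]]'
python3 - <<'E'
from workcell import robot
from h import *
s=robot.camera('side');t=robot.camera('top')
cv2.imwrite('pics/p4.png',np.hstack([cv2.resize(t['pixels'][100:260,140:400,::-1],(400,246)),cv2.resize(s['pixels'][80:350,150:340,::-1],(400,568))[:568]][:1]+[np.zeros((246,2,3),np.uint8)]))
cv2.imwrite('pics/p4.png',np.hstack([cv2.resize(t['pixels'][100:230,140:400,::-1],(400,400)),cv2.resize(s['pixels'][80:350,150:340,::-1],(300,400))]))
for n,(c,p,z) in dict(btn_top=(t,(0,0),.055)).items():
    im=c['pixels'].max(2);m=np.zeros_like(im);m[115:160,295:345]=im[115:160,295:345]<60
    k,l,st,ce=cv2.connectedComponentsWithStats(m)
    for i in range(1,k):
        if st[i,4]>25: print(st[i],ray(c,ce[i],z))
    hsv=cv2.cvtColor(c['pixels'],cv2.COLOR_RGB2HSV);w=np.zeros_like(im);w[100:200,285:350]=(hsv[...,2]>195)[100:200,285:350]
    for q in cv2.findContours(w,0,1)[0]:
        if cv2.contourArea(q)>150:
            P=np.array([ray(c,a,.043)[:2]*1000 for a in q[:,0].astype(float)],np.float32);r=cv2.minAreaRect(P);print(r,cv2.boxPoints(r).round())
E
```

```text
time_s: 16.58
tcp_pos: [0.4922, -0.3609, 0.2752]
eef_rot: [[0.185, -0.983, 0.002], [-0.983, -0.185, 0.001], [-0.001, -0.002, -1.0]]
ft_force: [0.3, 0.7, -0.7]
opening: 0.0403
[310 124   8   8  50] [ 0.72454968 -0.17085202  0.055     ]
((688.227294921875, -179.71713256835938), (121.1544189453125, 73.0566635131836), 10.69009017944336) [[ 622. -155.]
 [ 635. -227.]
 [ 755. -204.]
 [ 741. -133.]]
```

View pics/p4.png

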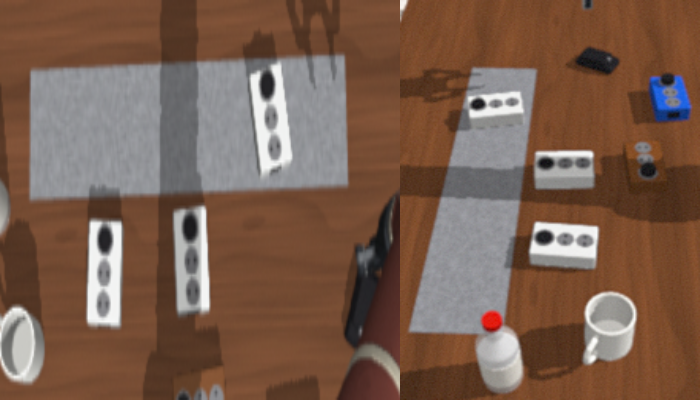

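The pictures show the block upright and inside the mat: end faces at x ≈ 0.629 and 0.747, mat from 0.612 to 0.770. The bystanders and the other two blocks have not moved. I do one last check of the switch height, then hand in.

```bash
python3 - <<'E'
from workcell import robot
from h import *
c=robot.camera('top');T=c['camera_from_world']
for n,p in dict(R=(.7245,-.171),M=(.565,.012),L=(.557,.211)).items():
    q=T@np.array([*p,.05,1]);u=c['mtx']@q[:3];u=(u[:2]/u[2]).round().astype(int)
    z=float(np.median(c['range_z'][u[1]-1:u[1]+2,u[0]-1:u[0]+2]));C=np.linalg.inv(c['mtx'])@[u[0],u[1],1]*z
    print(n,u,(np.linalg.inv(T)@[*C,1])[2])
print(robot.finish_job(),robot.read_state()['time_s'])
E
```

```text
R [313 128] 0.0565475727824869
M [263 173] 0.044791734378437864
L [207 178] 0.046474849936314344
the job is handed in; nothing more can be done
the job is handed in; nothing more can be done
```

I pressed all three switches to their hard stops (17–23 N at the wrist). The left and middle switches stayed down and the right one popped back up. I slid the right block along the desk onto the mat and handed the job in at about 17 s of the 58 s allowed; no verdict is reported.

- **Right block:** it is upright on the mat, with end faces at about x = 0.629 and 0.747 m. The mat runs from about 0.612 to 0.770 m, so the margin is about 17–23 mm at each end.
- **Switch heights:** the right switch read 54 mm right after the press and 56.5 mm in the last check. Those are 2.5–5 mm below the 59 mm "up" height, and the 2.5 mm difference is roughly the camera's accuracy. The left and middle switches read about 46 and 45 mm, which is fully down.
- **Everything else:** in the last picture the left and middle blocks, bottle, mug, mouse and the look-alikes had not visibly moved. The arm was clear of everything. No check failed.

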